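# Load the filter cassette of a bench dust extractor

## Robot

A 7-joint arm with a two-finger parallel gripper is mounted at the origin on the work surface; the furniture and walls round the work are solid. World frame = base frame: x ahead of the robot, y to its left, z up, the work surface at z = 0. Lengths are in m, angles in rad, forces in N, time in s.
With the tool pointing down it reaches from about 0.425 to 0.875 m from the base axis. Payload 8.4 kg.
Tool frame: the origin (TCP) lies at the very end of the fingers, on their centre line; the grasp point (between the pads) lies 19 mm behind it (robot.grip_point_offset is the distance from the TCP to the grasp point, in m); z points along the fingers, y is the direction in which the jaws open and shut (so a half turn about z gives the same grasp; the last joint's range is limited). The gripper opens to 85 mm and grips with 20 to 120 N. Pads are 22 mm wide; open, the fingers measure 114 mm over their backs; the gripper's body (76 mm by 85 mm) begins 54 mm behind the grasp point. The pads swing forward as they close: fully open they stand 13 mm farther back than shut.
Start: joints at [1.148, 0.333, 0.04, 1.465, -0.013, 1.343, -0.059], TCP at [0.207, -0.616, 0.231] pointing down, gripper open.
Joint ranges: [-2.58, 2.58], [-0.38, 2.09], [-1.3, 1.39], [0.25, 2.4], [-1.5, 4.64], [0.08, 2.09], [-2.65, 2.65]. Speed limits (rad/s): [2.22, 2.22, 2.79, 2.79, 3.14, 3.14, 3.14].

## Interface

Orientations are given as a rotation vector (axis times angle).
In Python, from rig import robot, vision gives the robot as it stands. The module is installed in compiled form; this text tells all that it offers.
- The arm moves only by the tool step_arm, never from a script. Its argument "steps" is a list that holds one entry, the list of rows, each a list of 7 numbers: the shift along the tool's x, y, z in mm, then the turn, a rotation vector about the tool's x, y, z in degrees, then the opening, from -1 (shut) to 1 (fully open), so that 0 is half open. In form: [[[x, y, z, rx, ry, rz, fingers], ...]]. A call has 1 to 8 rows; each row shifts and turns the pose as measured when the row begins, along the tool's axes as they then stand; what a row does not reach is not made up. A row lasts 1/10 s, in which the tool goes at most 50 mm and 8.59 degrees, less where a joint would pass 70% of its speed; a pose out of reach is approached as far as the arm can. A call with a gripper value outside its range is refused whole. The fingers move at their own pace and stop on an object; "newtons" is the grip in N (left out, the last holds). Time passes only in rows, so rows that do not move let the fingers close. It gives the time, the measured TCP pose, the force and the opening at its end, in the units of the state.
- robot.get_obs(): the state, without advancing time (a new reading comes with each control period).
- vision.snapshot(name): name is "scene" or "top"; returns a dict with "image" (420x560x3 uint8, red, green, blue), "K" (3x3 intrinsics, pixels), "pose" (4x4, takes a point from camera to world coordinates). Camera axes: x right, y down, z forward; pixel columns grow to the right and rows downward; lengths in m; the calibration is good to about 2 mm. A picture is of the moment at which its call begins. There is no depth.
- robot.hand_in(): hands the job in, once; it reports no verdict.
The state is a dict: "time_s": time; "q": joint angles; "qvel": joint speeds; "joint_torque": joint torques, N m; "tcp_pos": TCP position; "orientation": TCP orientation; "contact_force": force on the tool from outside, world axes, zero at the start; "torque": the same for the moment, N m; "grip_width": finger opening in m.
Only numpy, scipy, OpenCV 4.12 (cv2) and the standard library are available. Lean on these libraries where they do the work, as an engineer would, in place of code of your own. Each camera call takes 0.05 s, during which the arm holds its last target.

## Task

A clean filter cassette lies on the loading apron of the small dust extractor. Push it along into the bay until its tongue is hooked under the steel lip at the far end, then press its near end down until the spring catch snaps over it and the cassette sits fully home. Leave the mallet beside it where it lies.

Things in the scene. Friction and masses are not known exactly. Their poses are not given: they have to be found in the camera images.
- extractor: Grey bench dust extractor, fixed to the table, 370 long, 144 wide. Origin: on the table top, mid-width, under the loading-side wall of its filter bay. Its x = loading direction, from apron to fan hump; z up. In its frame (mm): apron x -130 to 0; open bay x 0 to 168, flat floor at z 60; fan hump x 168 to 240, top z 122, with a 52 long hose spigot beyond
- apron_edge (a point): Edge of the apron where the bay begins, mid-width, 94 mm above the table (bay floor 34 lower). The flat apron reaches 130 mm back from here. Raised side rims (tops 104 mm above the table) run along apron and bay, inside faces 58 mm either side of mid-width: they guide the cassette with 3 mm clearance a side
- lip_edge (a point): Underside of the free edge of the steel lip across the bay's far end, mid-width: 160 mm past the apron edge, 70.5 mm above the table, 10.5 above the bay floor. The lip is 4 thick and covers the last 8 mm before the bay's end wall
- catch (a joint): Spring catch, a steel leaf 32 wide in the bay wall below the apron edge; m. 0 = sprung out: nose 9 mm into the bay, 78 mm above the table; 0.004 to 0.008 = pushed back. Its sloping top carries the cassette's near end; a push of some 5 to 15 N down on the pad drives the foot past, then it springs back above the foot
- cassette_push (a point): Middle of the end face of the loose cassette's foot, 6 mm above its underside: push here. Cassette: blue frame, white pleats, 0.3 kg, 165 long (x, towards the tongue), 110 wide, 38 high. Foot: step 10 long, 12 high at the bottom of the near end. At the start it lies flat on the apron, tongue end out over the bay, foot 95 to 120 mm before the apron edge
- cassette_tongue (a point): Tip of the cassette's tongue, mid-width and mid-thickness; tongue 14 long, 100 wide, 7 thick, level with the underside. Pushed on, the cassette tips tongue-down into the bay when half is past the apron edge, slides along the bay floor, and as the tongue goes under the lip the foot drops about 8 mm onto the catch. Home: 165 to 168 mm past the apron edge
- cassette_pad (a point): Middle of the grey ribbed thumb pad on the cassette's top face, 25 mm in from the end of the foot, 38 mm above its underside: press down here. With the foot on the catch the cassette leans about 9 degrees; fully home the pad is 98 mm above the table, about 27 mm past the apron edge
- mallet: Loose wooden mallet, 252 x 100 x 66, to be left alone; origin under its middle

How it is judged:
On the way:
1. the tongue is hooked under the lip while the near end is still up (x of cassette_tongue in the frame of extractor above 0.162 m and z of cassette_tongue in the frame of extractor below 0.0705 m and z of cassette_push in the frame of extractor above 0.076 m), for 0.1 s.
At the end, for the whole second after the job is handed in: The tongue reaches at least 2 mm under the lip, the cassette lies level in the bay (within 2 degrees, its near end no more than 3.5 mm above the floor), the catch has sprung back over the foot (within 3 mm of fully out), and the cassette is at rest (x of cassette_tongue in the frame of extractor above 0.162 m and z of cassette_tongue in the frame of extractor below 0.0685 m and z of cassette_push in the frame of extractor below 0.0695 m and angle between the z axis of cassette_pad and the z axis of extractor, either way round below 0.035 rad and value of joint catch below 0.003 m and linear speed of cassette below 0.02 m/s); the robot touches nothing.
It fails at once if the mallet is moved more than 3 cm (distance of mallet from where it was at the start of the episode above 0.03 m).
It also fails if it takes over 45 s, if anything falls off the work surface, if the arm or the gripper's body presses on something with over 40 N, if the wrist force passes 120 N, or if a joint passes its speed limit or range.

## Working session

There is one attempt and no reset: what is moved stays moved. The work goes in short steps, Python scripts to look and compute and a tool call to move; the robot and the scene stay as the last step left them, time stands still between calls to the robot, and variables do not carry over. Pictures are saved under pics/ and viewed, and the job is handed in when it is done.

Besides the shell and the picture viewer there is one more tool, called after "Emit:" as name(argument=value, ...) on one line, values as JSON. step_arm: Moves the arm, as the interface text tells. Its arguments: {"type":"object","properties":{"steps":{"type":"array"},"newtons":{"type":"number"}},"required":["steps"]}

```bash
mkdir -p pics; python3 - <<'E'
from rig import robot, vision
import cv2,numpy as np
np.set_printoptions(precision=4,suppress=True)
for n in("scene","top"):
    s=vision.snapshot(n); cv2.imwrite(f"pics/{n}0.png",s["image"][:,:,::-1]); print(n,s["K"],s["pose"]); np.savez(f"{n}0.npz",**s)
o=robot.get_obs()
for k in o: print(k,o[k])
E
```

```text
scene [[387.5203   0.     280.6772]
 [  0.     387.5203 211.7005]
 [  0.       0.       1.    ]] [[-0.8702 -0.2478  0.4258  0.1556]
 [-0.492   0.4813 -0.7254  0.5626]
 [-0.0252 -0.8408 -0.5408  0.5657]
 [ 0.      0.      0.      1.    ]]
top [[432.3189   0.     279.0871]
 [  0.     432.3189 205.5717]
 [  0.       0.       1.    ]] [[ 0.0059 -0.987   0.1605  0.3371]
 [-1.     -0.005   0.0057 -0.0479]
 [-0.0048 -0.1606 -0.987   1.1834]
 [ 0.      0.      0.      1.    ]]
time_s 0.1
q [ 1.1478  0.3339  0.0399  1.4662 -0.0134  1.3433 -0.0585]
qvel [ 0.0022 -0.0022  0.     -0.0014 -0.0001  0.0002  0.0006]
joint_torque [  0.0048 -66.0019   1.3711 -40.6477   0.0173   0.0089  -0.    ]
tcp_pos [ 0.2067 -0.6158  0.2305]
orientation [-3.0991 -0.5062  0.0005]
contact_force [-0.0714  0.4737 -0.3972]
torque [ 0.0116 -0.0525 -0.0266]
grip_width 0.08541964213592054
```

View pics/scene0.png

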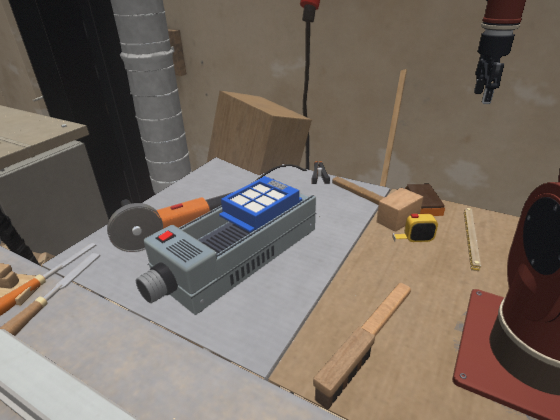

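View pics/top0.png

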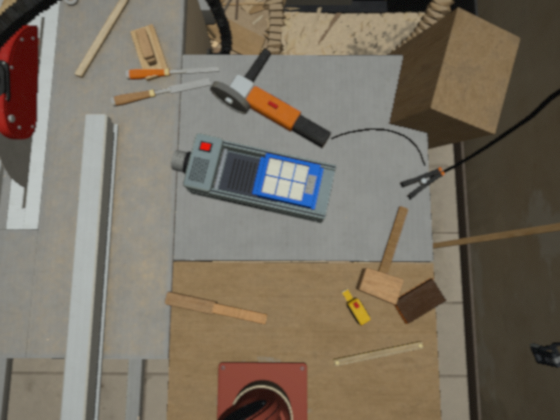

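```bash
python3 - <<'E'
import cv2
a=cv2.imread("pics/top0.png")[115:235,160:350]; cv2.imwrite("pics/topc.png",cv2.resize(a,None,fx=4.2,fy=4.2,interpolation=cv2.INTER_CUBIC))
a=cv2.imread("pics/scene0.png")[150:320,130:340]; cv2.imwrite("pics/scenec.png",cv2.resize(a,None,fx=3.5,fy=3.5,interpolation=cv2.INTER_CUBIC))
E
```

```text
(no output)
```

View pics/topc.png

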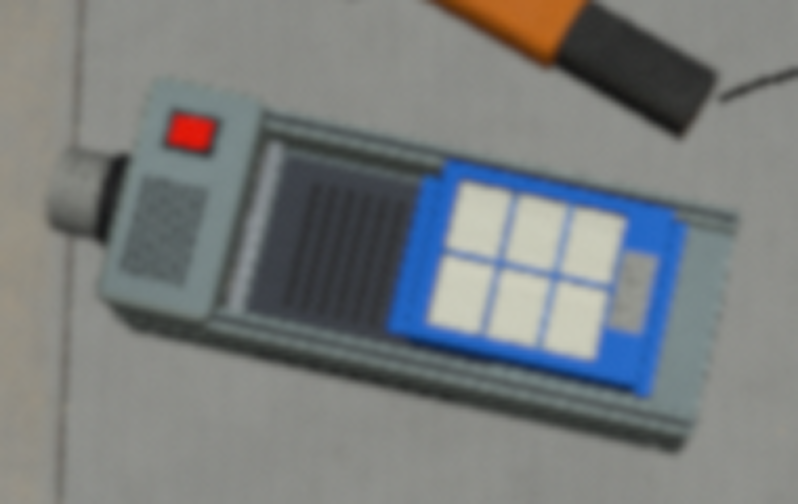

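View pics/scenec.png

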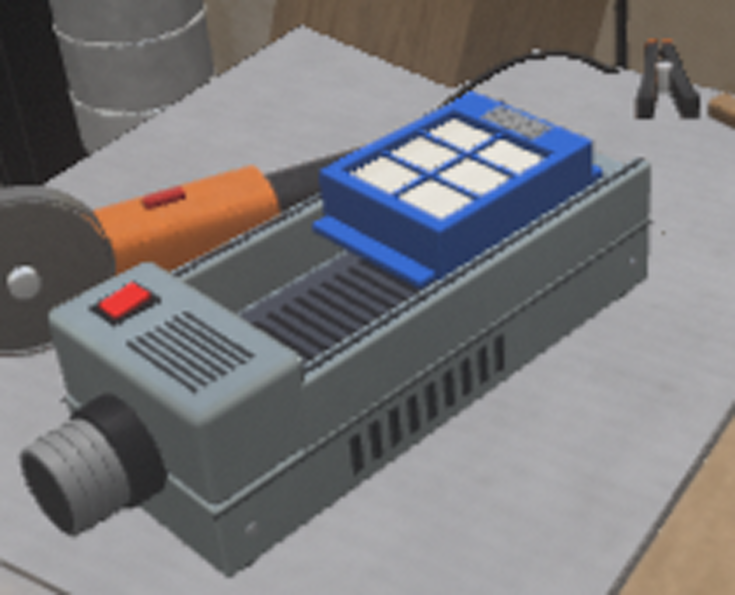

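```bash
cat > h.py <<'E'
import numpy as np,cv2
from scipy.optimize import least_squares
D={n:dict(np.load(f"{n}0.npz")) for n in("scene","top")}
def proj(n,P):
    d=D[n];T=np.linalg.inv(d["pose"]);c=np.atleast_2d(P)@T[:3,:3].T+T[:3,3];u=c@d["K"].T;return u[:,:2]/u[:,2:]
def unz(n,uv,z):
    d=D[n];r=d["pose"][:3,:3]@np.linalg.inv(d["K"])@np.array([*uv,1]);o=d["pose"][:3,3];return o+r*(z-o[2])/r[2]
def ct(u,v):return (160+u/4.2-.4,115+v/4.2-.4)
def cs(u,v):return (130+u/3.5-.4,150+v/3.5-.4)
def E2W(p,P):
    P=np.atleast_2d(P);c,s=np.cos(p[2]),np.sin(p[2]);return np.c_[p[0]+c*P[:,0]-s*P[:,1],p[1]+s*P[:,0]+c*P[:,1],P[:,2]]
E
python3 - <<'E'
from h import *
pts=[("top",ct(265,97),(168,-72,122)),("top",ct(210,320),(168,72,122)),("top",ct(155,80),(240,-72,122)),("top",ct(103,295),(240,72,122)),
("top",ct(738,215),(-130,-72,104)),("top",ct(690,430),(-130,72,104)),
("scene",cs(648,160),(-130,72,104)),("scene",cs(303,368),(168,72,110)),("scene",cs(202,425),(240,72,122)),("scene",cs(50,315),(240,-72,122)),("scene",cs(230,575),(240,72,0)),("scene",cs(648,278),(-130,72,0))]
def f(p):return np.concatenate([(proj(n,E2W(p,np.array(P)/1e3))[0]-uv) for n,uv,P in pts])
r=least_squares(f,[.5,0,1.4],loss="soft_l1");print(r.x);print(f(r.x).reshape(-1,2).round(1))
p=r.x;np.save("ext.npy",p)
c,s=np.cos(p[2]),np.sin(p[2])
def W2E(w):d=w[:2]-p[:2];return np.array([c*d[0]+s*d[1],-s*d[0]+c*d[1],w[2]])*1e3
for n,uv in(("top",ct(633,292)),("scene",cs(517,122))):
    w=unz(n,uv,.132);print(n,"pad",w,W2E(w))
for uv in(ct(440,163),ct(680,222),ct(650,390),):print(W2E(unz("top",uv,.132)))
for uv in(cs(322,172),cs(440,228),cs(592,148),cs(470,95)):print("s",W2E(unz("scene",uv,.132)))
E
```

```text
[ 0.57975968 -0.04619963  1.358763  ]
[[ 0.2 -0.3]
 [-0.3  0.6]
 [-0.9 -2.1]
 [-2.7  0.5]
 [ 1.2 -2.3]
 [ 1.4  0.8]
 [ 0.8 -0.4]
 [ 2.4 -0.2]
 [-1.2 -1.6]
 [-2.7 -1.9]
 [ 0.9  4.2]
 [-0.1  1.8]]
top pad [ 0.56243243 -0.1190867   0.132     ] [-74.90125694   1.6002568  132.        ]
scene pad [ 0.56165493 -0.11763216  0.132     ] [-73.64290885   2.66644659 132.        ]
[ 54.02904627 -50.74518135 132.        ]
[-93.48485493 -46.05196668 132.        ]
[-96.6450128   56.87727371 132.        ]
s [ 52.07198688 -49.06262312 132.        ]
s [ 50.57376594  53.91057297 132.        ]
s [-78.25363042  63.26778303 132.        ]
s [-81.91608708 -48.45124121 132.        ]
```

```bash
python3 - <<'E'
from h import *
p=np.load("ext.npy")
def draw(n,out,crop,k,p):
    im=D[n]["image"][:,:,::-1].copy();y0,y1,x0,x1=crop
    im=cv2.resize(im[y0:y1,x0:x1],None,fx=k,fy=k,interpolation=cv2.INTER_CUBIC)
    def L(P,col):
        q=(proj(n,E2W(p,np.array(P)/1e3))+.5-[x0,y0])*k
        cv2.polylines(im,[np.int32(q)],False,col,1)
    for s in(-1,1):
        L([(-130,s*72,104),(168,s*72,104)],(0,255,0));L([(-130,s*58,104),(168,s*58,104)],(0,255,255))
        L([(-130,s*72,0),(240,s*72,0)],(255,0,255))
    L([(-130,-72,104),(-130,72,104)],(0,255,0));L([(160,-58,74),(160,58,74)],(0,0,255))
    L([(168,-72,122),(168,72,122),(240,72,122),(240,-72,122),(168,-72,122)],(255,255,0))
    L([(-130,-58,94),(-130,58,94)],(0,255,0));L([(240,72,0),(240,72,122)],(255,0,255));L([(-130,72,0),(-130,72,104)],(255,0,255))
    cv2.imwrite(out,im)
draw("top","pics/ovt.png",(115,235,160,350),4.2,p)
draw("scene","pics/ovs.png",(150,320,130,340),3.5,p)
E
```

```text
(no output)
```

View pics/ovt.png

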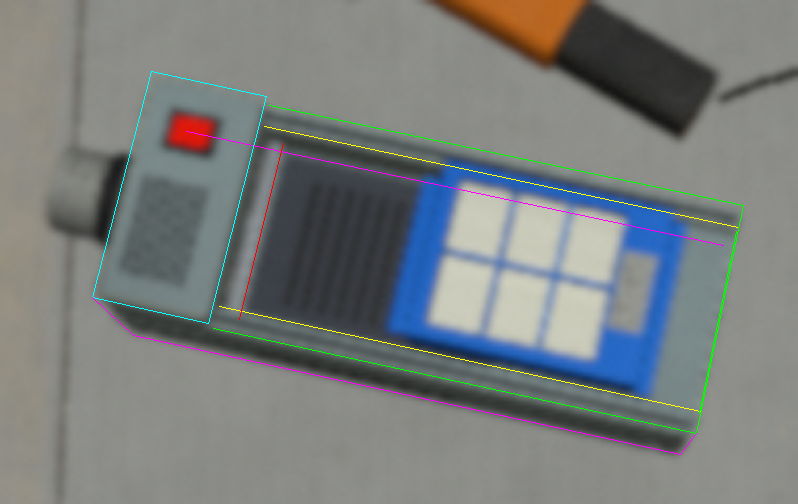

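View pics/ovs.png

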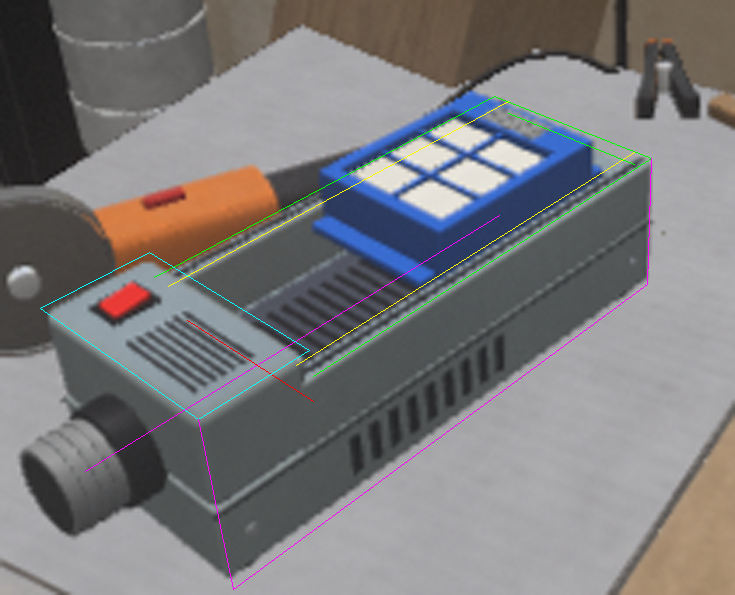

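```bash
python3 - <<'E'
from h import *
np.set_printoptions(precision=3,suppress=True)
def plane(n,a,b):
    d=D[n];Ki=np.linalg.inv(d["K"]);R=d["pose"][:3,:3];o=d["pose"][:3,3]
    N=np.cross(R@Ki@[*a,1],R@Ki@[*b,1]);N/=np.linalg.norm(N);return N,N@o
A=plane("top",(436,244),(558,228));B=plane("scene",(385,187),(402,72))
d=np.cross(A[0],B[0]);d/=np.linalg.norm(d)
for z in(0,.1,.2,.3,.4,.6,.8):print(np.linalg.solve([A[0],B[0],[0,0,1]],[A[1],B[1],z]))
print("dir",d, "mallet",unz("top",(382,284),.06),unz("top",(403,210),.03))
print("edge",unz("top",(436,244),0), "box top corners",[unz("top",u,.25) for u in((392,130),(517,40),(492,133))])
p=np.array([.5785,-.046,1.3588])
for X in(-125,-60,0,34,27):print(X,E2W(p,np.array([X,1,98])/1e3))
E
```

```text
[ 0.468 -0.784  0.   ]
[ 0.463 -0.766  0.1  ]
[ 0.458 -0.747  0.2  ]
[ 0.453 -0.728  0.3  ]
[ 0.447 -0.709  0.4  ]
[ 0.437 -0.672  0.6  ]
[ 0.427 -0.634  0.8  ]
dir [-0.051  0.184  0.982] mallet [ 0.318 -0.306  0.06 ] [ 0.514 -0.375  0.03 ]
edge [ 0.425 -0.47   0.   ] box top corners [array([ 0.662, -0.295,  0.25 ]), array([ 0.882, -0.594,  0.25 ]), array([ 0.656, -0.519,  0.25 ])]
-125 [[ 0.551 -0.168  0.098]]
-60 [[ 0.565 -0.104  0.098]]
0 [[ 0.578 -0.046  0.098]]
34 [[ 0.585 -0.013  0.098]]
27 [[ 0.583 -0.019  0.098]]
```

Emit:
step_arm(steps=[[[0, 0, 0, 0, 0, -8.5, -1], [0, 0, 0, 0, 0, -8.5, -1], [0, 0, 0, 0, 0, -8.5, -1], [0, 0, 0, 0, 0, -8.5, -1], [0, 0, 0, 0, 0, -8.5, -1], [0, 0, 0, 0, 0, -8.5, -1], [0, 0, 0, 0, 0, -8.2, -1], [0, 0, 0, 0, 0, 0, -1]]], newtons=40)

```text
time_s: 0.9
tcp_pos: [0.206, -0.6138, 0.2261]
orientation: [-2.417, -1.993, -0.004]
contact_force: [-0.2, -0.4, -0.2]
grip_width: -0.0001
```

```bash
cat > t.py <<'E'
import sys
from h import *
from rig import robot
from scipy.spatial.transform import Rotation as R
p=np.array([.5785,-.046,1.3588])
def rep(X,Y,Z):
    o=robot.get_obs();r=R.from_rotvec(o["orientation"]);t=np.array(o["tcp_pos"])
    d=t[:2]-p[:2];c,s=np.cos(p[2]),np.sin(p[2])
    print("t",round(o["time_s"],2),"ext",np.round(1e3*np.array([c*d[0]+s*d[1],-s*d[0]+c*d[1],t[2]]),1),"F",np.round(o["contact_force"],1),"w",round(o["grip_width"],4))
    w=E2W(p,np.array([X,Y,Z])/1e3)[0]
    G=np.array([[c,s,0],[s,-c,0],[0,0,-1]]).T.copy();G=np.column_stack([[c,s,0],[s,-c,0],[0,0,-1]])
    print("tool delta mm",np.round(1e3*r.inv().apply(w-t),1),"rot deg",np.round(np.degrees((r.inv()*R.from_matrix(G)).as_rotvec()),2))
if __name__=="__main__":rep(*map(float,sys.argv[1:4]))
E
python3 t.py -127 1 160
```

```text
t 0.9 ext [-633.5  244.7  226.1] F [-0.2 -0.4 -0.2] w -0.0001
tool delta mm [500.9 254.3  68.6] rot deg [-0.29 -0.44  1.16]
```

Emit:
step_arm(steps=[[[36, 18, 0, -0.3, -0.4, 1.1, -1], [36, 18, 0, 0, 0, 0, -1], [36, 18, 0, 0, 0, 0, -1], [36, 18, 0, 0, 0, 0, -1], [36, 18, 0, 0, 0, 0, -1], [36, 18, 0, 0, 0, 0, -1], [36, 18, 0, 0, 0, 0, -1], [36, 18, 0, 0, 0, 0, -1]]])

```text
time_s: 1.7
tcp_pos: [0.4115, -0.3616, 0.2231]
orientation: [-2.492, -1.907, 0.003]
contact_force: [0.1, -1.1, -0.2]
grip_width: 0.0001
```

```bash
python3 t.py -127 1 160
```

```text
t 1.7 ext [-343.7   96.8  223.1] F [ 0.1 -1.1 -0.2] w 0.0001
tool delta mm [221.4  84.6  62.9] rot deg [-0.23 -0.05 -3.  ]
```

Emit:
step_arm(steps=[[[30, 14, 5, 0, 0, -2, -1], [30, 14, 5, 0, 0, -1, -1], [30, 14, 5, 0, 0, 0, -1], [30, 14, 5, 0, 0, 0, -1], [30, 14, 5, 0, 0, 0, -1], [30, 14, 5, 0, 0, 0, -1], [10, 5, 5, 0, 0, 0, -1], [0, 0, 0, 0, 0, 0, -1]]])

```text
time_s: 2.5
tcp_pos: [0.5494, -0.1828, 0.1861]
orientation: [-2.468, -1.935, -0.0]
contact_force: [0.9, -0.9, 0.3]
grip_width: 0.0004
```

```bash
python3 t.py -127 1 160
```

```text
t 2.5 ext [-139.9   -0.3  186.1] F [ 0.9 -0.9  0.3] w 0.0004
tool delta mm [12.8 -1.6 26.1] rot deg [-0.23 -0.21 -1.65]
```

Emit:
step_arm(steps=[[[13, -1.5, 15, -0.2, -0.2, -1.6, -1], [2, 0, 20, 0, 0, 0, -1], [0, 0, 20, 0, 0, 0, -1], [0, 0, 15, 0, 0, 0, -1], [0, 0, 10, 0, 0, 0, -1], [0, 0, 0, 0, 0, 0, -1]]])

```text
time_s: 3.1
tcp_pos: [0.5497, -0.1724, 0.1042]
orientation: [2.462, 1.949, -0.003]
contact_force: [0.2, 0.6, -0.3]
grip_width: -0.0003
```

```bash
python3 t.py -127 1 98; python3 - <<'E'
from rig import vision
import cv2
a=vision.snapshot("scene")["image"][120:320,130:380,::-1];b=vision.snapshot("top")["image"][80:260,150:400,::-1]
cv2.imwrite("pics/s1.png",cv2.resize(a,None,fx=3,fy=3,interpolation=2));cv2.imwrite("pics/t1.png",cv2.resize(b,None,fx=3,fy=3,interpolation=2))
E
```

```text
t 3.1 ext [-129.7    1.6  104.2] F [ 0.2  0.6 -0.3] w -0.0003
tool delta mm [2.7 0.5 6.2] rot deg [ 0.    0.13 -1.13]
```

View pics/s1.png

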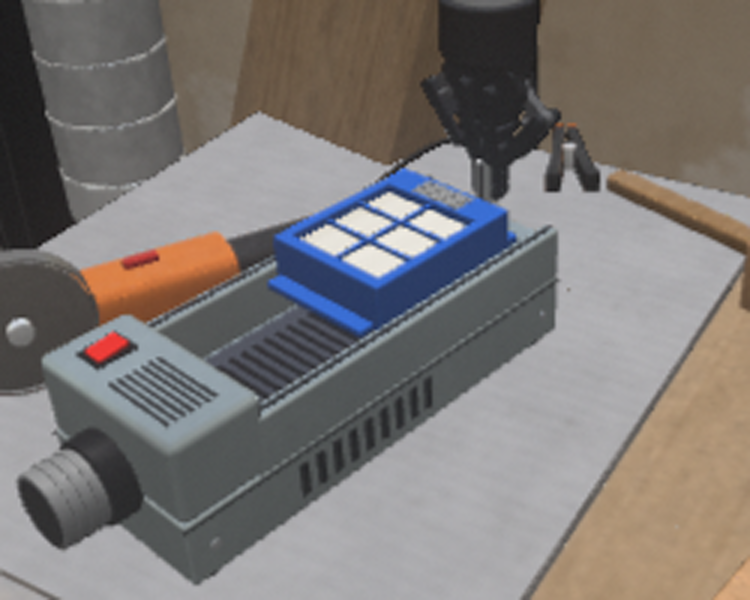

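View pics/t1.png

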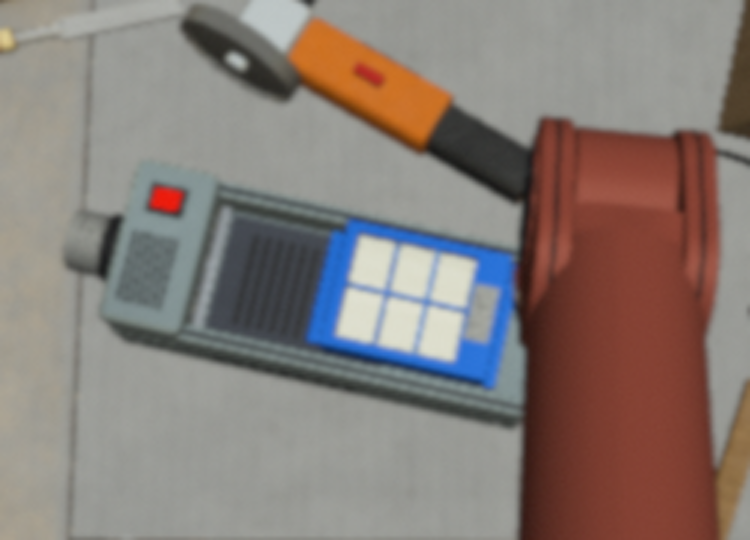

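The fingers stand just behind the foot (scene px ~485,180 in the crop), cassette untouched. I'll lower to foot height and start pushing.

Emit:
step_arm(steps=[[[0, 0.5, 5, 0, 0, -1.1, -1], [0, 0, 3, 0, 0, 0, -1], [6, 0, 0, 0, 0, 0, -1], [6, 0, 0, 0, 0, 0, -1], [6, 0, 0, 0, 0, 0, -1], [6, 0, 0, 0, 0, 0, -1]]])

```text
time_s: 3.8
tcp_pos: [0.5582, -0.1486, 0.0999]
orientation: [2.438, 1.969, 0.002]
contact_force: [0.0, -1.1, 0.5]
grip_width: 0.0
```

```bash
python3 t.py -100 1 98
```

```text
t 3.8 ext [-104.6   -1.7   99.9] F [ 0.  -1.1  0.5] w 0.0
tool delta mm [ 4.6 -2.7  1.8] rot deg [ 0.38  0.19 -0.  ]
```

Emit:
step_arm(steps=[[[5, -2, 1.5, 0, 0, 0, -1], [7, 0, 0, 0, 0, 0, -1], [7, 0, 0, 0, 0, 0, -1], [7, 0, 0, 0, 0, 0, -1], [7, 0, 0, 0, 0, 0, -1], [7, 0, 0, 0, 0, 0, -1]]])

```text
time_s: 4.4
tcp_pos: [0.5654, -0.1055, 0.0985]
orientation: [2.437, 1.969, 0.002]
contact_force: [0.8, 0.1, 0.6]
grip_width: 0.0
```

```bash
python3 t.py -50 1 98; cat > snap.py <<'E'
import sys,cv2
from rig import vision
n=sys.argv[1]
a=vision.snapshot("scene")["image"][120:320,130:380,::-1]
cv2.imwrite(f"pics/s{n}.png",cv2.resize(a,None,fx=3,fy=3,interpolation=2))
E
python3 snap.py 2
```

```text
t 4.4 ext [-60.9   0.3  98.5] F [0.8 0.1 0.6] w 0.0
tool delta mm [10.9 -0.7  0.4] rot deg [0.42 0.22 0.02]
```

View pics/s2.png

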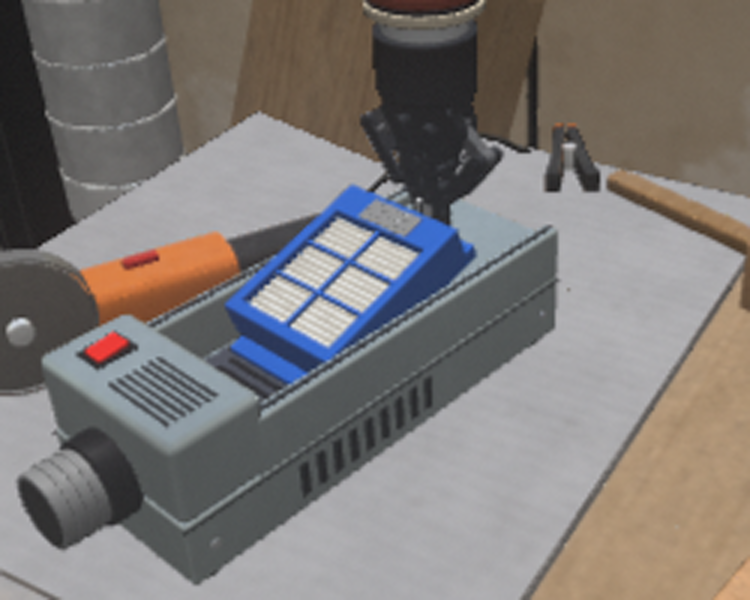

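It has tipped tongue-down into the bay, square with the rims. I'll keep pushing.

Emit:
step_arm(steps=[[[7, 0, 0.5, 0, 0, 0, -1], [7, 0, 0.3, 0, 0, 0, -1], [6, 0, 0, 0, 0, 0, -1], [6, 0, 0, 0, 0, 0, -1], [6, 0, 0, 0, 0, 0, -1], [5, 0, 0, 0, 0, 0, -1]]])

```text
time_s: 5.05
tcp_pos: [0.5737, -0.0647, 0.0972]
orientation: [2.437, 1.971, 0.003]
contact_force: [-0.5, 0.0, -0.2]
grip_width: 0.0001
```

```bash
python3 t.py -10 1 98; python3 snap.py 3
```

```text
t 5.05 ext [-19.3   0.7  97.2] F [-0.5  0.  -0.2] w 0.0001
tool delta mm [ 9.3 -0.2 -0.9] rot deg [0.38 0.18 0.1 ]
```

View pics/s3.png

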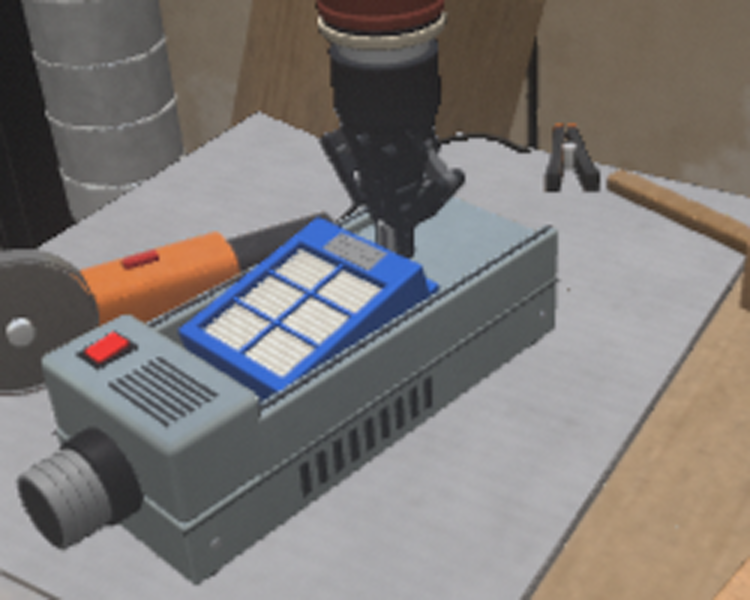

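Emit:
step_arm(steps=[[[3, 0, -0.5, 0, 0, 0, -1], [3, 0, 0, 0, 0, 0, -1], [3, 0, 0, 0, 0, 0, -1], [2, 0, 0, 0, 0, 0, -1], [0, 0, 0, 0, 0, 0, -1]]])

```text
time_s: 5.6
tcp_pos: [0.5764, -0.052, 0.0978]
orientation: [2.436, 1.973, 0.004]
contact_force: [-0.2, 0.3, 0.4]
grip_width: 0.0001
```

```bash
python3 t.py -8 1 98; python3 snap.py 4
```

```text
t 5.6 ext [-6.3  0.8 97.8] F [-0.2  0.3  0.4] w 0.0001
tool delta mm [-1.7 -0.2 -0.2] rot deg [0.39 0.15 0.14]
```

View pics/s4.png

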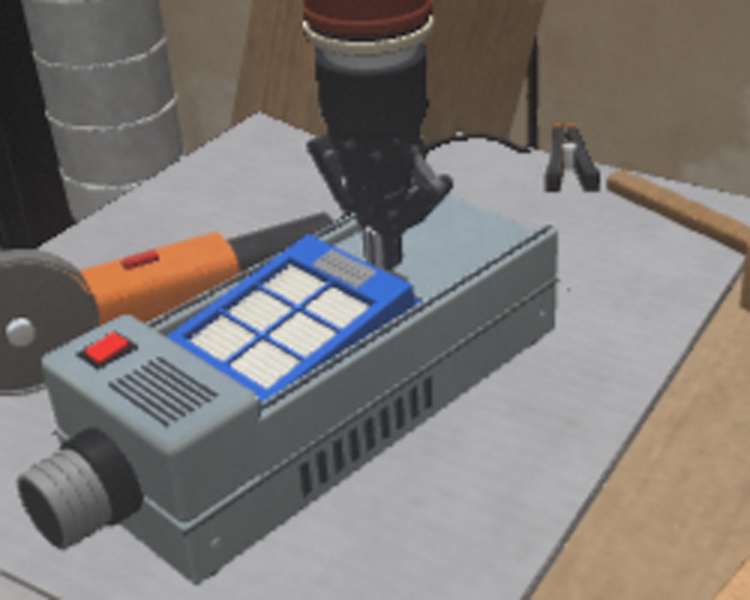

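```bash
python3 - <<'E'
from h import *
p=np.array([.5785,-.046,1.3588])
im=cv2.imread("pics/s4.png")
cols={158:(0,0,255),162:(0,255,255),166:(0,255,0)}
for tx,col in cols.items():
    a=np.radians(9.0)
    def L(pts):
        P=[]
        for x,y,z in pts: # cassette: x from tip (neg back), z above underside
            P.append([(tx+x*np.cos(a)+z*np.sin(a))/1e3,y/1e3,(60-x*np.sin(a)+z*np.cos(a))/1e3])
        q=(proj("scene",E2W(p,P))+.33-[130,120])*3
        cv2.polylines(im,[np.int32(q)],False,col,1);return q
    L([(-155,-55,38),(-155,55,38),(-14,55,38),(-14,-55,38),(-155,-55,38)])
    print(tx,L([(-140,0,38),(-138,0,38)])[0])
cv2.imwrite("pics/s4o.png",im)
E
```

```text
158 [350.84141711 259.99945311]
162 [346.88506628 262.25618934]
166 [342.90542617 264.52620997]
```

View pics/s4o.png

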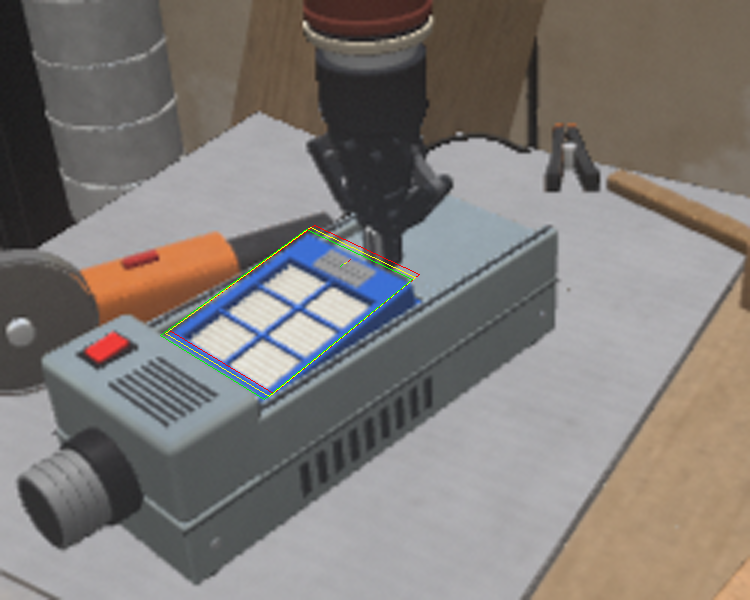

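Dropped onto the catch; the overlay matches a 9° lean with the tongue tip at about 165-166 mm. Next I raise, move over the pad and press.

Emit:
step_arm(steps=[[[-2, 0, -5, 0, 0, 0, -1], [0, 0, -15, 0, 0, 0, -1], [0, 0, -18, 0, 0, 0, -1], [15, 0, 0, 0, 0, 0, -1], [15, 0, 0, 0, 0, 0, -1], [10, 0, 0, 0, 0, 0, -1], [0, 0, 0, 0, 0, 0, -1]]])

```text
time_s: 6.35
tcp_pos: [0.585, -0.0116, 0.14]
orientation: [2.436, 1.972, 0.006]
contact_force: [0.0, 0.6, -0.7]
grip_width: -0.0002
```

```bash
python3 t.py 33 2 121; python3 snap.py 5
```

```text
t 6.35 ext [ 35.    0.9 140. ] F [ 0.   0.6 -0.7] w -0.0002
tool delta mm [-2.  -1.3 19. ] rot deg [0.47 0.1  0.11]
```

View pics/s5.png

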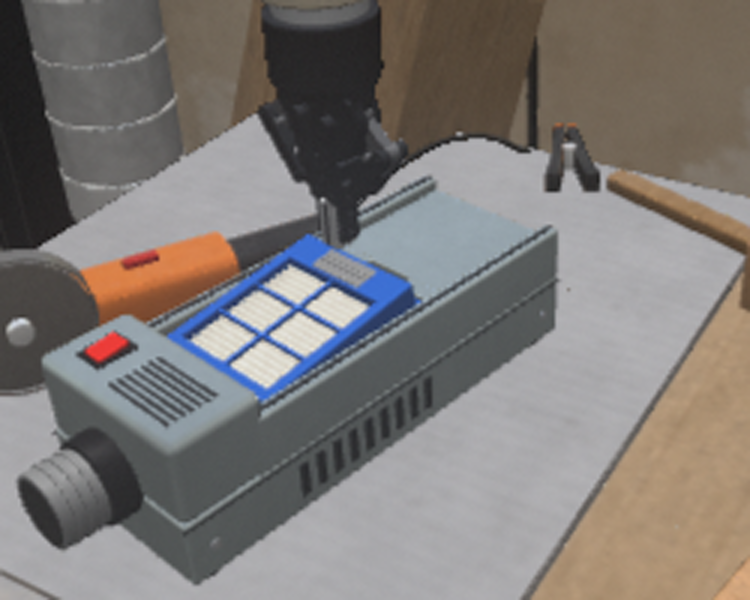

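Emit:
step_arm(steps=[[[-2, -1, 8, 0, 0, 0, -1], [0, 0, 8, 0, 0, 0, -1], [-1, 0, 5, 0, 0, 0, -1], [-1, 0, 4, 0, 0, 0, -1], [-1, 0, 4, 0, 0, 0, -1], [-1, 0, 4, 0, 0, 0, -1]]])

```text
time_s: 7.0
tcp_pos: [0.5824, -0.0205, 0.1031]
orientation: [2.439, 1.969, 0.003]
contact_force: [0.3, 0.9, -0.3]
grip_width: 0.0003
```

```bash
python3 t.py 27 2 98
```

```text
t 7.0 ext [ 25.7   1.6 103.1] F [ 0.3  0.9 -0.3] w 0.0003
tool delta mm [ 1.3 -0.5  5.1] rot deg [ 0.41  0.17 -0.03]
```

Emit:
step_arm(steps=[[[1, 0, 3, 0, 0, 0, -1], [0, 0, 3, 0, 0, 0, -1]]])

```text
time_s: 7.2
tcp_pos: [0.5823, -0.0201, 0.0979]
orientation: [2.44, 1.968, 0.002]
contact_force: [-17.4, 0.5, 49.1]
grip_width: -0.0
```

Emit:
step_arm(steps=[[[0, 0, 2, 0, 0, 0, -1], [0, 0, 2, 0, 0, 0, -1]]])

```text
time_s: 7.4
tcp_pos: [0.583, -0.02, 0.0981]
orientation: [2.438, 1.966, 0.002]
contact_force: [-8.8, -1.4, 20.4]
grip_width: 0.0002
```

```bash
python3 t.py 27 2 98; python3 snap.py 6
```

```text
t 7.4 ext [26.3  1.1 98.1] F [-8.8 -1.4 20.4] w 0.0002
tool delta mm [ 0.7 -0.9  0.1] rot deg [ 0.48  0.3  -0.1 ]
```

View pics/s6.png

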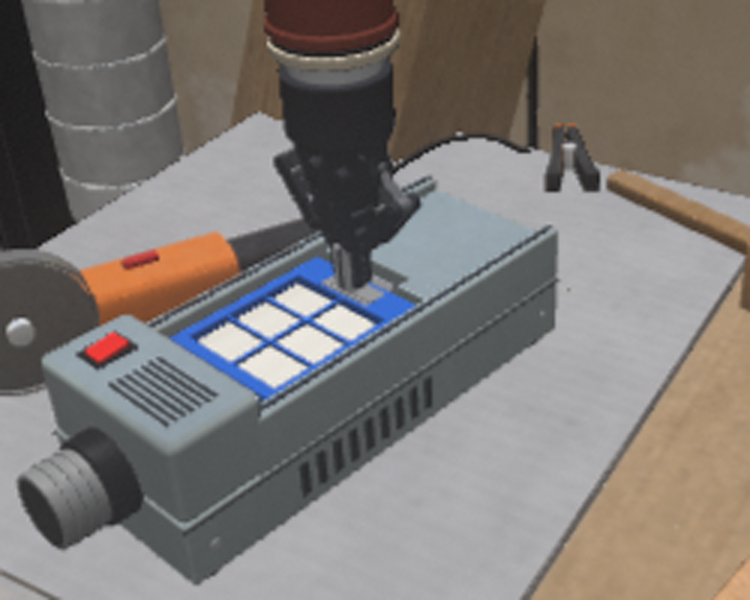

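Bottomed at pad height 98 mm, with the force rising against the floor. I'll lift off and look.

Emit:
step_arm(steps=[[[0, 0, -5, 0, 0, 0, -1], [0, 0, -15, 0, 0, 0, -1], [0, 0, -30, 0, 0, 0, -1], [0, 0, -30, 0, 0, 0, -1], [-30, 0, -20, 0, 0, 0, -1], [-40, 0, 0, 0, 0, 0, -1], [-40, 0, 0, 0, 0, 0, -1], [0, 0, 0, 0, 0, 0, -1]]])

```text
time_s: 8.25
tcp_pos: [0.5591, -0.1282, 0.2078]
orientation: [2.431, 1.971, 0.005]
contact_force: [-0.9, -0.8, 0.1]
grip_width: 0.0001
```

```bash
python3 t.py 27 2 98; python3 - <<'E'
from h import *
from rig import vision
p=np.array([.5785,-.046,1.3588])
a=vision.snapshot("scene")["image"][170:290,170:320,::-1]
im=cv2.resize(a,None,fx=5,fy=5,interpolation=2);cv2.imwrite("pics/s7.png",im)
for tx,h,col in((166,0,(0,255,0)),(166,5,(0,0,255))):
    P=[]
    an=h/165
    for x,y,z in[(-155,-55,38),(-155,55,38),(-14,55,38),(-14,-55,38),(-155,-55,38)]:P.append([(tx+x+z*an)/1e3,y/1e3,(60-x*an+z)/1e3])
    q=(proj("scene",E2W(p,P))+.4-[170,170])*5;cv2.polylines(im,[np.int32(q)],False,col,1)
cv2.imwrite("pics/s7o.png",im)
E
```

```text
t 8.25 ext [-84.5   1.7 207.8] F [-0.9 -0.8  0.1] w 0.0001
tool delta mm [112.   -1.2 109.3] rot deg [0.67 0.29 0.22]
```

View pics/s7.png

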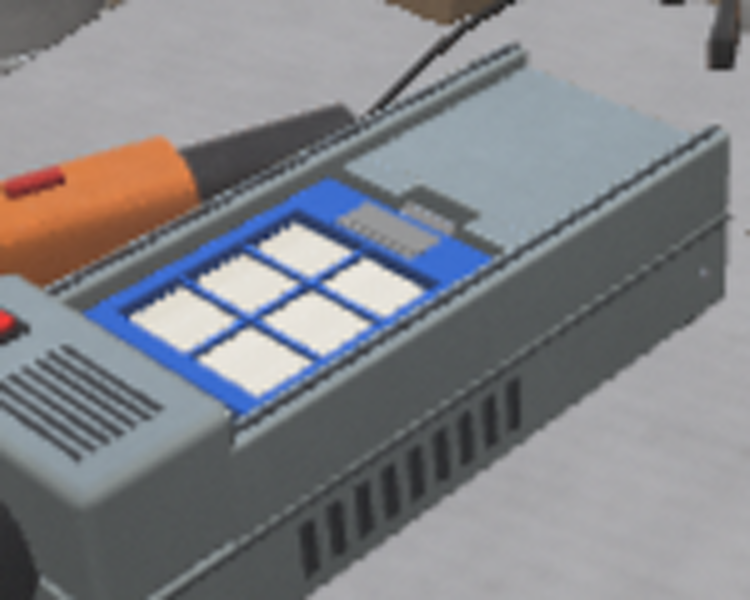

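View pics/s7o.png

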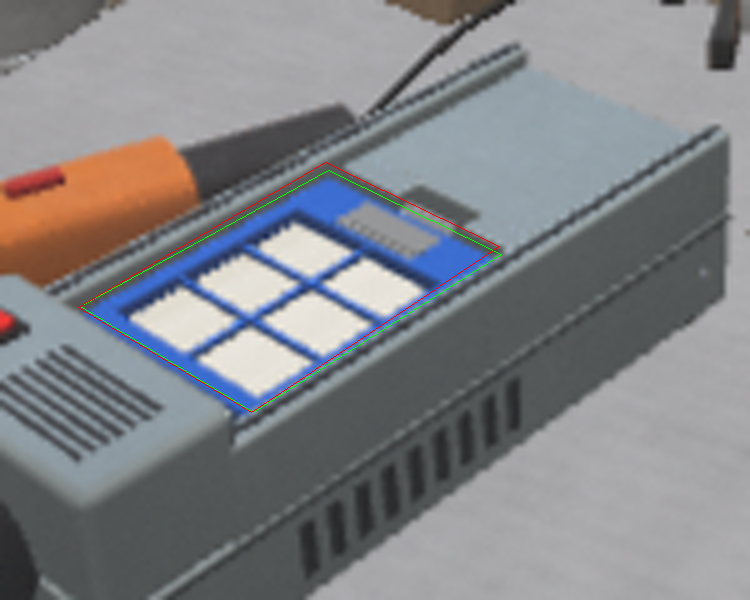

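The cassette is level and stays down after the fingers lift (green level outline fits to within a few pixels). The catch leaf shows sprung forward against it at (430,215) in the crop. The mallet can't have been touched. I'll hand it in.

```bash
python3 -c "
from rig import robot
o=robot.get_obs();print(o['time_s'],o['contact_force'],o['tcp_pos']);print(robot.hand_in())"
```

```text
8.3 [ 0.1002134   1.80854429 -0.35691913] [ 0.55974526 -0.12496552  0.20793289]
the job is handed in; nothing more can be done
None
```

I pushed the cassette along the apron until its tongue was under the lip and its foot dropped onto the catch. I then pressed the thumb pad down until it bottomed, lifted clear and handed the job in at 8.3 s.

- **Hooking:** with the near end still up, the picture overlay matched a 9° lean with the tongue tip about 165 to 166 mm past the apron edge. That is above the 162 mm needed, though the camera calibration is only good to about 2 mm.
- **Pressing:** the fingers stopped at 98 mm above the table, the stated height for fully home. The upward force reached 49 N as they bottomed, about 52 N with the 17 N sideways part. That is below the 120 N wrist limit. It was the fingertips pressing, and I took the 40 N limit to cover only the arm and gripper body.
- **After lifting off:** the cassette stayed down and level in the picture. The level outline fitted to a few pixels of an enlarged view, and the catch leaf was visible sprung out over the foot. I judged the catch by eye and did not measure how far out it was.
- **Robot and mallet:** the gripper was about 110 mm above the cassette and touching nothing. The path kept clear of the mallet, but I did not measure the mallet again at the end.

No check failed. The extractor outline was a few pixels off at some rounded corners, so I shifted it 1.5 mm sideways from the overlay; the outline and positions above use that shift.

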